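# Sort the small wares into their sample trays

### The arm

A 6-joint arm with a two-finger parallel gripper is mounted at the origin on a cart in front of the work surface, level with it; the furniture and walls round the work are solid. World frame = base frame: x ahead of the robot, y to its left, z up, the work surface at z = 0. Lengths are in m, angles in rad, forces in N, time in s.
With the tool pointing down it reaches from about 0.225 to 0.875 m from the base axis. Payload 3.4 kg.
Tool frame: the origin (TCP) lies on the centre line of the jaws, within the pads' length; the fingertips stand 14 mm ahead of it and the grasp point (between the pads) lies 5 mm behind it; z points along the fingers, y is the line along which they close (so a half turn about z gives the same grasp; the last joint's range is limited). The gripper opens to 85 mm and grips with 20 to 120 N. Pads are 22 mm wide; open, the fingers measure 114 mm over their backs; the gripper's body (76 mm by 85 mm) begins 54 mm behind the grasp point. The pads swing forward as they close: fully open they stand 13 mm farther back than shut.
Start: joints at [-1.451, 0.276, 1.505, -0, 1.361, -0.121], TCP at [0.137, -0.558, 0.245] pointing down, gripper open.
Joint ranges: [-2.89, 2.89], [-0.75, 2.08], [0.22, 2.7], [-1.18, 4.32], [0.11, 2.71], [-2.7, 2.7]. Speed limits (rad/s): [2.57, 2.57, 3.14, 3.14, 3.14, 3.14].

### API

Orientations are given as a unit quaternion [w, x, y, z].
In Python, from rig import manip, eyes gives the robot as it stands.
- The arm moves only by the shell command python3 -m creep 'ROWS' [FORCE]. ROWS is JSON, a list of rows, each a list of 5 numbers: the opening, from 0 (shut) to 1 (fully open), then the shift along the tool's x, y, z normalised to -1 to 1, where 1 is 0.5 m, then the turn about the tool's z normalised to -1 to 1, where 1 is 360 degrees. In form: [[fingers, dx, dy, dz, spin], ...]. A call has 1 to 10 rows; each row is the pose to reach, as a shift and turn from the pose commanded when the call began, along the tool's axes at that moment, turning the shorter way round; what a row does not reach only later rows make up. A row lasts 1/10 s, in which the tool goes at most 50 mm and 8.59 degrees, less where a joint would pass 70% of its speed; a pose out of reach is approached as far as the arm can. A call with a number of a shift or a turn outside -1 to 1 is refused whole. A call with a gripper value outside its range is refused whole. The fingers move at their own pace and stop on an object; FORCE is the grip in N (left out, the last holds). Time passes only in rows, so rows that repeat a pose let the fingers close. It gives the time, the measured TCP pose, the force, the opening and the grip force at its end, in the units of the state.
- manip.get_state(): the state, without advancing time (a new reading comes with each control period).
- eyes.get_image(name): name is "scene" or "top" or "wrist"; returns a dict with "frame" (384x512x3 uint8, red, green, blue), "fx", "fy", "cx", "cy" (pixels), "R" (3x3) and "t" (3): a world point X has camera coordinates R X + t. Camera axes: x right, y down, z forward; pixel columns grow to the right and rows downward; lengths in m; the calibration is good to about 2 mm. The wrist camera is an equidistant fisheye: a pixel r from the principal point sees the ray r / f radians off the axis. A picture is of the moment at which its call begins. There is no depth.
- manip.sign_off(): hands the job in; it is judged then, once.
Trained networks look in the newest picture that a camera, given by its name, has taken for a name from the list of things; names that differ only in an ending like _2 or _b are one class to them, and where a whole thing is asked for, a point or a joint stands for the part that bears it (a point fixed in the world has none). Each returns a list of dicts, best first, with "confidence" (0 to 1); they miss things now and then, are a little off and sometimes report something else, mostly with a low value. They report only what shows in the picture. A call takes as long as a camera call. They do not tell look-alikes from the thing itself.
- eyes.regions_of(camera, label): "mask" (384x512 bool, what is visible of it) and "bbox" ([left, top, right, bottom] in pixels, round what is visible of it).
- eyes.place_of(camera, label): "centre" ([column, row] in pixels: a listed point, or the origin of a listed thing).
The state is a dict: "clock": time; "qpos": joint angles; "qd": joint speeds; "effort": joint torques, N m; "position": TCP position; "ee_rot": TCP orientation; "contact_force": force on the tool from outside, world axes, zero at the start; "moment": the same for the moment, N m; "width": finger opening in m; "gripper_force": force on a finger pad.
Only numpy, scipy, OpenCV 4.12 (cv2) and the standard library are available. Lean on these libraries where they do the work, as an engineer would, in place of code of your own. Each camera call takes 0.05 s, during which the arm holds its last target. There are 200 camera calls.

### The job

Sort the four loose small wares on the table into the three grey trays, each into the tray that already holds a sample of its kind: both pens in the tray with the marker, the peeler in the tray with the peeler, the timer in the tray with the timer. Set each down beside the sample, without dropping it, so that it rests on the tray's floor with the pens and peeler lying flat and the timer standing upright. Leave the roll of tape where it is.

Things in the scene. Friction and masses are not known exactly. Their poses are not given: they have to be found in the camera images.
- marker: Thick marker pen, white with a black cap, lying flat on the table: 17 mm wide, 135 mm long, 16 mm high. Origin: centre of its underside as it lies at the start; y along the pen, z up. Light (about 20 g); it can roll.
- ballpoint: Thin pale ballpoint pen, lying flat on the table: 11 mm wide (over the clip), 145 mm long, 9 mm high. Origin: centre of its underside as it lies at the start; y along the pen, z up. Light (about 15 g); it can roll.
- peeler: Peeler with a yellow grip and a short metal blade, lying flat on the table: 171 mm long, 22 mm wide, 20 mm high. Origin: centre of its underside; x along its length, grip at the -x end, blade at +x, z up. About 60 g; it is picked by the grip about 20 mm to the -x side of the origin.
- timer: Clockwork kitchen timer standing upright on the table: pale square body 60 x 60 x 24 mm with rounded edges, on it a red round disc (41 mm across, z 25 to 38 mm), on that a red grip bar 36 mm long (x), 8 mm thick (y), from z = 38 to 50 mm. Origin: centre of its underside; x along the bar, z up. The dial does not turn. About 110 g; it can be taken by the bar or by the body.
- marker_tray: Fixed grey tray, same shape as the others: 160 x 205 x 30 mm (x, y, z), walls and floor 3 mm (floor 3 mm above the table). Origin: centre of underside; x the short side, away from the robot at yaw 0, y the long side, z up. Known by its sample, fixed in it: one thick white-and-black marker lying along y at x = +58 mm (17 mm wide, 16 mm high).
- peeler_tray: Fixed grey tray, same shape as the others: 160 x 205 x 30 mm (x, y, z), walls and floor 3 mm (floor 3 mm above the table). Origin: centre of underside; x the short side, away from the robot at yaw 0, y the long side, z up. Known by its sample, fixed in it: one yellow-gripped peeler lying along y at x = +56 mm (22 mm wide, 20 mm high).
- timer_tray: Fixed grey tray, same shape as the others: 160 x 205 x 30 mm (x, y, z), walls and floor 3 mm (floor 3 mm above the table). Origin: centre of underside; x the short side, away from the robot at yaw 0, y the long side, z up. Known by its sample, fixed in it: one timer standing centred at x = +40, y = +60 mm (62 x 62 mm, 51 mm high).
- tape: Bystander: tan roll of packing tape lying flat, 96 mm across, 25 mm high, loose. Origin: centre of its underside.
Not all that is in view belongs to the job. There is more than one size of the peeler; the job needs the larger.

How it is judged:
At the end, for the whole second after the job is handed in: Both pens in the marker-sample tray, peeler in the peeler-sample tray: flat (6 degrees; peeler 8.5) on the floor, within the walls, not on the sample. Timer upright (6 degrees) on the floor of the timer-sample tray. All released and at rest; tape moved under 30 mm (x of marker in the frame of marker_tray between -0.077 and 0.046 m and y of marker in the frame of marker_tray between -0.075 and 0.075 m and z of marker in the frame of marker_tray between -0.002 and 0.023 m and angle between marker's own y axis and vertical between 1.47 and 1.67 rad and x of ballpoint in the frame of marker_tray between -0.077 and 0.052 m and y of ballpoint in the frame of marker_tray between -0.075 and 0.075 m and z of ballpoint in the frame of marker_tray between -0.002 and 0.018 m and angle between ballpoint's own y axis and vertical between 1.47 and 1.67 rad and x of peeler in the frame of peeler_tray between -0.077 and 0.047 m and y of peeler in the frame of peeler_tray between -0.06 and 0.06 m and z of peeler in the frame of peeler_tray between -0.002 and 0.027 m and angle between peeler's own x axis and vertical between 1.42 and 1.72 rad and x of timer in the frame of timer_tray between -0.06 and 0.06 m and y of timer in the frame of timer_tray between -0.08 and 0.08 m and z of timer in the frame of timer_tray between -0.002 and 0.012 m and angle between timer's own z axis and vertical below 0.1 rad and linear speed of each of marker, ballpoint, peeler, timer below 0.03 m/s and angular speed of each of marker, ballpoint, peeler, timer below 0.3 rad/s); the robot touches nothing.
It fails at once if a thing is dropped: let go and falling more than 50 mm above the table ((height (world z) of marker above 0.05 m and contact force between marker and the fingers below 0.01 N and linear speed of marker above 0.4 m/s) or (height (world z) of ballpoint above 0.05 m and contact force between ballpoint and the fingers below 0.01 N and linear speed of ballpoint above 0.4 m/s) or (height (world z) of peeler above 0.05 m and contact force between peeler and the fingers below 0.01 N and linear speed of peeler above 0.4 m/s) or (height (world z) of timer above 0.05 m and contact force between timer and the fingers below 0.01 N and linear speed of timer above 0.4 m/s)).
It fails at once if the tape moved by more than 30 mm (distance of tape from where it was at the start of the episode above 0.03 m).
It also fails if it takes over 102 s, if anything falls off the work surface, if the arm or the gripper's body presses on something with over 40 N, if the wrist force passes 120 N, or if a joint passes its speed limit or range.

## Working session

There is one attempt and no reset: what is moved stays moved. The work goes in short steps, Python scripts to look and compute and a shell command to move; the robot and the scene stay as the last step left them, time stands still between calls to the robot, and variables do not carry over. Pictures are saved under pics/ and viewed, at most 16 in all, crops included, and the job is handed in when it is done.

```bash
mkdir -p pics; cat > h.py <<'E'
import numpy as np,cv2
from rig import manip,eyes
def ray(im,px):
    u=(px[0]-im['cx'])/im['fx'];v=(px[1]-im['cy'])/im['fy']
    R=np.array(im['R']);t=np.array(im['t'])
    return -R.T@t,R.T@np.array([u,v,1.])
def onz(im,px,z):
    o,d=ray(im,px);return o+d*(z-o[2])/d[2]
def save(im,name,box=None,s=1):
    f=im['frame'][:,:,::-1]
    if box:f=f[box[1]:box[3],box[0]:box[2]]
    cv2.imwrite('pics/'+name+'.png',cv2.resize(f,None,fx=s,fy=s,interpolation=cv2.INTER_CUBIC))
def axis(im,mask,z):
    p=np.argwhere(mask)[:,::-1]
    P=np.array([onz(im,q,z)[:2] for q in p])
    c,(w,h),a=cv2.minAreaRect(P.astype(np.float32)*1000)
    if w<h: w,h,a=h,w,a+90
    return np.array(c)/1000,w,h,((a+90)%180)-90
E
python3 - <<'E'
from h import *
for c in ['top','scene']:
    im=eyes.get_image(c);save(im,c,s=1.5)
    np.save(c+'.npy',im,allow_pickle=True)
    print(c,im['fx'],-np.array(im['R']).T@im['t'])
    for l,z in dict(marker=.008,ballpoint=.005,peeler=.01,timer=.02,tape=.02,marker_tray=.03,peeler_tray=.03,timer_tray=.03).items():
        for r in eyes.regions_of(c,l):
            a=axis(im,r['mask'],z);print(l,round(r['confidence'],2),r['bbox'],a[0].round(3),'L%.0f W%.0f ang%.1f'%a[1:])
        for r in eyes.place_of(c,l): print('   place',round(r['confidence'],2),np.round(r['centre'],1),onz(im,r['centre'],0).round(3))
print(manip.get_state())
E
```

```text
top 351.4130547306346 [ 0.37704347 -0.00162595  0.93391923]
marker 0.71 [130.7, 209.6, 177.8, 226.4] [0.428 0.277] L132 W20 ang70.7
   place 0.77 [153.9 220.5] [0.424 0.277 0.   ]
ballpoint 0.59 [341.4, 212.7, 392.4, 227.4] [ 0.44  -0.285] L135 W11 ang-74.0
   place 0.46 [363.1 219.8] [ 0.434 -0.278  0.   ]
peeler 0.63 [334.6, 246.8, 344.0, 290.3] [ 0.307 -0.209] L111 W14 ang4.3
   place 0.97 [222.3 208.8] [0.458 0.095 0.   ]
   place 0.67 [337.9 267.2] [ 0.311 -0.209  0.   ]
timer 0.64 [282.5, 201.3, 306.4, 227.6] [ 0.451 -0.091] L62 W60 ang-77.9
   place 0.7 [292.3 210.9] [ 0.455 -0.091  0.   ]
   place 0.27 [147.1 262.7] [0.313 0.289 0.   ]
tape 0.85 [125.4, 245.0, 169.0, 281.7] [0.313 0.283] L102 W93 ang-75.1
tape 0.69 [342.2, 212.0, 389.4, 225.3] [ 0.438 -0.279] L125 W11 ang-73.1
   place 0.68 [147.9 264.4] [0.309 0.286 0.   ]
   place 0.3 [362.5 219.6] [ 0.435 -0.276  0.   ]
marker_tray 0.96 [306.8, 113.7, 395.2, 177.9] [ 0.632 -0.237] L212 W171 ang-88.4
   place 0.73 [344.6 146.3] [ 0.633 -0.233  0.   ]
peeler_tray 0.87 [216.0, 114.0, 301.4, 176.0] [ 0.627 -0.   ] L213 W171 an
[... 1247 characters left out ...]
8 0.242 0.   ]
{'clock': 1.7, 'qpos': array([-1.45097833e+00,  2.75855100e-01,  1.50491551e+00,  2.88078785e-06,
        1.36068487e+00, -1.20965560e-01]), 'qd': array([-0.00097228, -0.00077342, -0.00138513,  0.00048339, -0.00034009,
        0.00037847]), 'effort': array([ 9.43819323e-04, -4.16645265e+01, -2.46092266e+01, -1.07599537e-04,
        3.87622749e-04,  6.44029811e-06]), 'position': array([ 0.1371345 , -0.5584328 ,  0.24534745]), 'ee_rot': array([6.85849973e-05, 9.92761692e-01, 1.20100863e-01, 1.36938447e-06]), 'contact_force': array([-0.00408044,  0.37331131,  0.58514568]), 'moment': array([-0.03842518,  0.02117279,  0.03616254]), 'gripper_force': 0.0, 'width': 0.0856184015716562}
```

View pics/top.png

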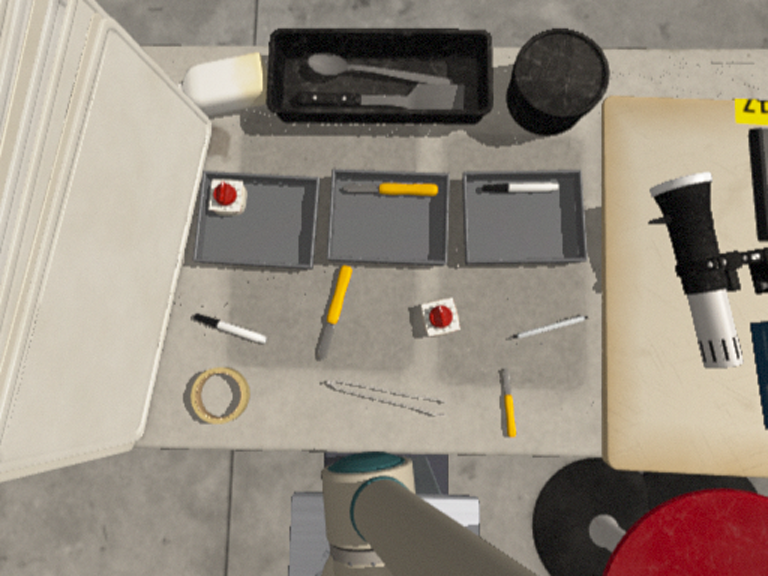

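View pics/scene.png

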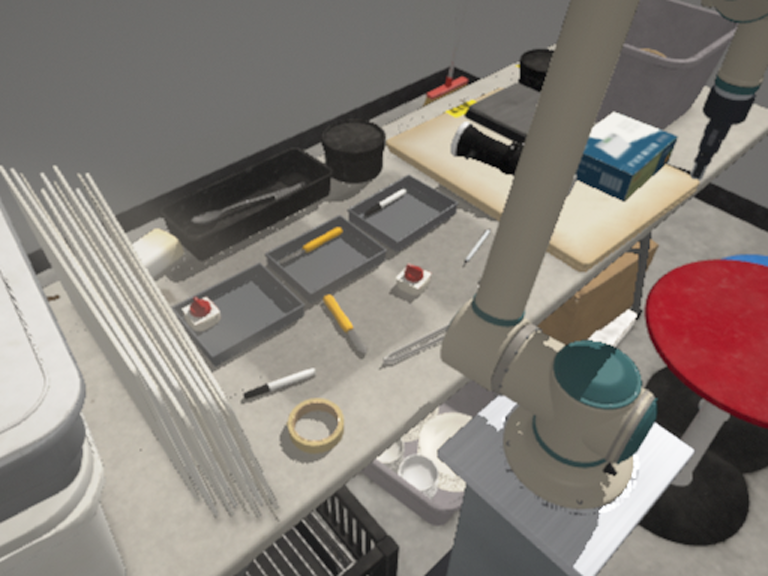

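The top view (768x576) shows the large yellow peeler at (335,312), a small look-alike peeler at (508,403), a loose timer at (440,317), the marker at (228,328), the ballpoint at (548,327) and the tape at (219,396). The trays, left to right, are timer, peeler and marker. The scene view confirms this layout.

Possible confusions:
- Peelers: large loose (335,312), small decoy (508,403), fixed sample (390,188). I choose (335,312).
- Timers: loose (440,317), sample (226,195). I choose (440,317).
- Pens: marker (228,328), ballpoint (548,327), sample (520,187). I choose the first two.

Next I check the choices in close crops.

```bash
cat >> h.py <<'E'
def go(x,y,z,psi):
    """psi: world yaw deg of tool x (object axis, mod 180). prints dx,dy,dz,spin normalised"""
    from scipy.spatial.transform import Rotation as Ro
    s=manip.get_state();w,a,b,c=s['ee_rot'];R=Ro.from_quat([a,b,c,w]).as_matrix()
    d=R.T@(np.array([x,y,z])-s['position'])/.5
    cur=np.degrees(np.arctan2(R[1,0],R[0,0]))
    q1=np.degrees(np.arctan2(y,x));best=min([psi+180*k for k in(-2,-1,0,1,2)],key=lambda p:abs(q1+90-p))
    sp=-(best-cur);print('d',d.round(4),'spin %.4f'%(sp/360),'(deg %.1f)'%sp,'rows>=',round(max(np.linalg.norm(d)*10,abs(sp)/8.59),1),'q6end %.2f'%np.radians(q1+90-best))
E
python3 - <<'E'
from h import *
im=np.load('top.npy',allow_pickle=True).item()
f=im['frame'];hsv=cv2.cvtColor(f,cv2.COLOR_RGB2HSV)
save(im,'crop',(205,165,400,245),4)
def sub(m,b):
    o=np.zeros(m.shape,bool);o[b[1]:b[3],b[0]:b[2]]=m[b[1]:b[3],b[0]:b[2]];return o
y=(hsv[...,0]>15)&(hsv[...,0]<35)&(hsv[...,1]>120)
print('grip',axis(im,sub(y,(205,170,245,245)),.01), 'small',axis(im,sub(y,(320,240,350,300)),.01))
red=((hsv[...,0]<8)|(hsv[...,0]>172))&(hsv[...,1]>120)
m=sub(red,(270,190,320,235));print('red',axis(im,m,.04)[0],onz(im,np.argwhere(m).mean(0)[::-1],.04))
E
```

```text
grip (array([0.49205319, 0.08579047]), 106.70930480957031, 22.108348846435547, -13.975692749023438) small (array([ 0.28711853, -0.21095726]), 70.57171630859375, 15.004302978515625, 5.152703762054443)
red [ 0.45283295 -0.09020538] [ 0.45221268 -0.09006126  0.04      ]
```

View pics/crop.png

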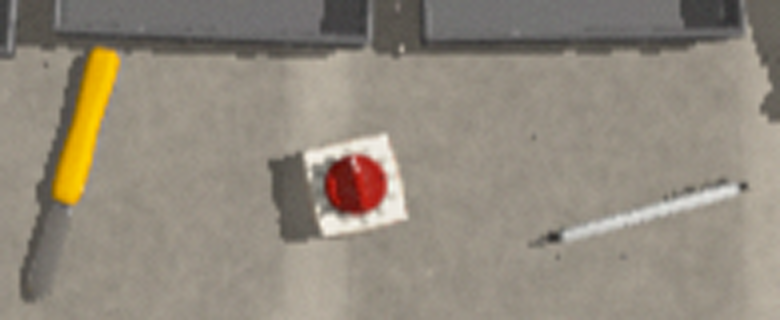

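```bash
python3 -c "
from h import *
go(.436,-.281,.12,-73.5)"
```

```text
d [ 0.7128 -0.3964  0.2506] spin -0.2575 (deg -92.7) rows>= 10.8 q6end -0.86
```

The crop confirms the large peeler with its grip at the top, the timer with its bar running roughly vertical (about 12° off world x), and the ballpoint at about (636,215) in the crop. First I reach above the ballpoint.

```bash
python3 -m creep '[[1,0.713,-0.396,0,-0.2575],[1,0.713,-0.396,0,-0.2575],[1,0.713,-0.396,0,-0.2575],[1,0.713,-0.396,0,-0.2575],[1,0.713,-0.396,0,-0.2575],[1,0.713,-0.396,0,-0.2575],[1,0.713,-0.396,0,-0.2575],[1,0.713,-0.396,0.15,-0.2575],[1,0.713,-0.396,0.2,-0.2575],[1,0.713,-0.396,0.25,-0.2575]]' 40
python3 - <<'E'
from h import *
im=eyes.get_image('wrist');save(im,'w1',s=1.5)
go(.437,-.281,.06,-74.5)
E
```

```text
clock: 2.7
position: [0.4376, -0.2793, 0.1191]
ee_rot: [0.001, 0.641, 0.767, 0.0]
contact_force: [-0.5, -0.4, -0.8]
width: 0.0856
gripper_force: 0.0
d [-0.0112  0.005   0.1059] spin -0.0141 (deg -5.1) rows>= 1.1 q6end -0.84
```

View pics/w1.png

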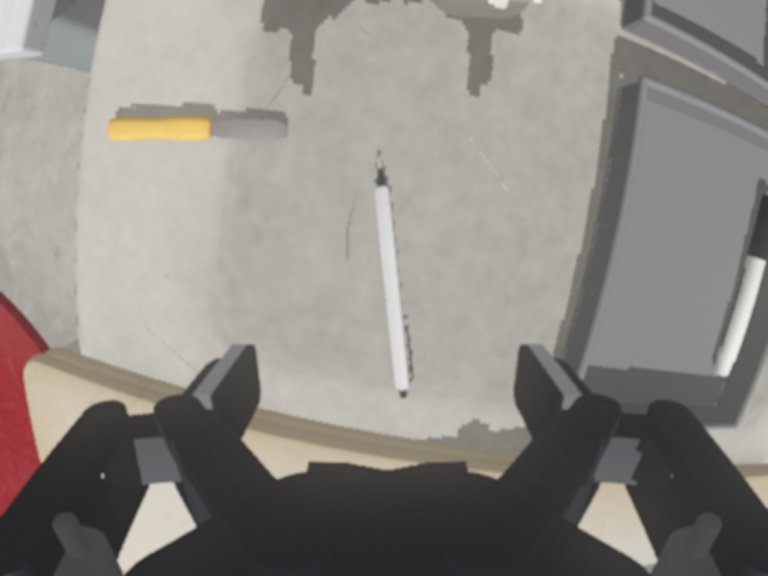

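The wrist view shows the ballpoint between the fingers, running from (380,155) to (403,393), about 5° off as computed. I descend and grip.

```bash
python3 -m creep '[[1,-0.011,0.005,0.1,-0.0141],[1,-0.011,0.005,0.17,-0.0141],[1,-0.011,0.005,0.205,-0.0141],[1,-0.011,0.005,0.205,-0.0141],[0,-0.011,0.005,0.205,-0.0141],[0,-0.011,0.005,0.205,-0.0141],[0,-0.011,0.005,0.205,-0.0141],[0,-0.011,0.005,0.205,-0.0141],[0,-0.011,0.005,0.205,-0.0141],[0,-0.011,0.005,0.205,-0.0141]]' 30
python3 - <<'E'
from h import *
im=eyes.get_image('wrist');save(im,'w2',(130,90,390,300),2.5)
E
```

```text
clock: 3.75
position: [0.4398, -0.2864, 0.0185]
ee_rot: [0.001, 0.61, 0.792, -0.0]
contact_force: [-0.7, 0.5, 5.2]
width: 0.0079
gripper_force: 29.2
```

View pics/w2.png

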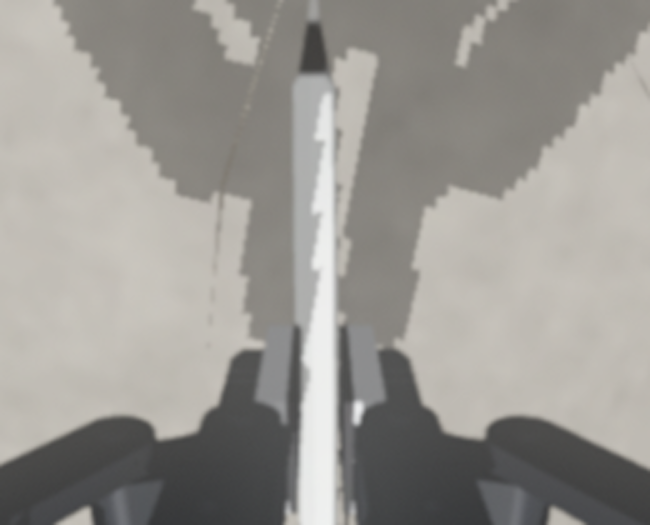

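The ballpoint is gripped squarely: the crop shows it straight between the pads at (315,400), opening 7.9 mm. Now I lift it and compute the move to the tray.

```bash
python3 -m creep '[[0,0,0,-0.06,0],[0,0,0,-0.12,0],[0,0,0,-0.16,0],[0,0,0,-0.16,0],[0,0,0,-0.16,0]]' 30
python3 - <<'E'
from h import *
print(manip.get_state()['position'],manip.get_state()['width'])
go(.597,-.242,.1,-89.5)
E
```

```text
clock: 4.3
position: [0.4393, -0.2859, 0.0976]
ee_rot: [0.0, 0.61, 0.792, -0.0]
contact_force: [0.3, 0.3, 0.1]
width: 0.0076
gripper_force: 29.2
[ 0.43933638 -0.28594151  0.09756947] 0.007582537465429233
d [ 0.0043  0.3273 -0.0049] spin 0.0398 (deg 14.3) rows>= 3.3 q6end -0.39
```

```bash
python3 -m creep '[[0,0.004,0.1,0,0.01],[0,0.004,0.2,0,0.025],[0,0.004,0.28,0,0.04],[0,0.004,0.327,0,0.04],[0,0.004,0.327,0,0.04],[0,0.004,0.327,0,0.04],[0,0.004,0.327,0.06,0.04],[0,0.004,0.327,0.1,0.04],[0,0.004,0.327,0.1,0.04],[0,0.004,0.327,0.1,0.04]]'
python3 - <<'E'
from h import *
im=eyes.get_image('top');save(im,'t2',(300,100,400,185),6)
for r in eyes.regions_of('top','marker_tray'):print(axis(im,r['mask'],.03))
go(.597,-.242,.022,-89.5)
E
```

```text
clock: 5.3
position: [0.5956, -0.2427, 0.0474]
ee_rot: [-0.001, 0.705, 0.709, -0.0]
contact_force: [0.8, -0.4, -0.2]
width: 0.0076
gripper_force: 29.2
(array([ 0.6299765 , -0.21050043]), 171.90618896484375, 156.786865234375, -0.36664581298828125)
d [ 0.0023 -0.0004  0.0539] spin -0.0003 (deg -0.1) rows>= 0.5 q6end -0.39
```

View pics/t2.png

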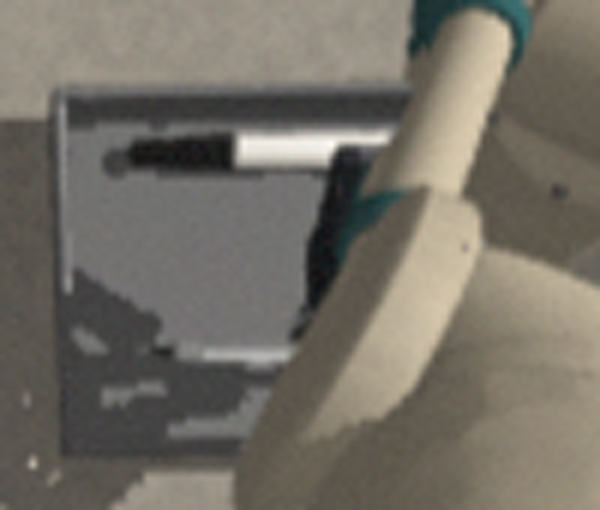

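The ballpoint is inside the tray, with its tip at (155,352) and the left wall at x=65, and well clear of the sample. I set it down and release.

```bash
python3 -m creep '[[0,0,0,0.03,0],[0,0,0,0.05,0],[0,0,0,0.05,0],[0,0,0,0.05,0],[0,0,0,0.05,0]]'; python3 -m creep '[[0.1,0,0,0,0],[0.2,0,0,0,0],[0.3,0,0,0,0],[0.3,0,0,0,0],[0.3,0,0,-0.02,0],[0.3,0,0,-0.06,0],[0.3,0,0,-0.14,0],[0.3,0,0,-0.24,0],[0.3,0,0,-0.3,0],[0.3,0,0,-0.3,0]]'
python3 - <<'E'
from h import *
im=eyes.get_image('top')
go(.452,-.090,.172,12)
E
```

```text
clock: 5.9
position: [0.5975, -0.2426, 0.0235]
ee_rot: [0.001, 0.705, 0.71, 0.0]
contact_force: [0.0, 0.5, 0.1]
width: 0.0079
gripper_force: 29.2
clock: 6.9
position: [0.6001, -0.2439, 0.1797]
ee_rot: [0.006, 0.704, 0.71, 0.002]
contact_force: [0.2, 0.2, -0.3]
width: 0.0259
gripper_force: 0.0
d [ 0.3085 -0.2909  0.0064] spin 0.2178 (deg 78.4) rows>= 9.1 q6end 1.16
```

```bash
python3 -m creep '[[0.6,0.308,-0.29,0,0.218],[0.6,0.308,-0.29,0,0.218],[0.6,0.308,-0.29,0,0.218],[0.6,0.308,-0.29,0,0.218],[0.6,0.308,-0.29,0,0.218],[0.6,0.308,-0.29,0,0.218],[0.6,0.308,-0.29,0,0.218],[0.6,0.308,-0.29,0,0.218],[0.6,0.308,-0.29,0,0.218],[0.6,0.308,-0.29,0,0.218]]'; python3 -m creep '[[0.6,0,0,0.05,0.01],[0.6,0,0,0.08,0.01],[0.6,0,0,0.08,0.01],[0.6,0,0,0.08,0.01]]'
python3 - <<'E'
from h import *
im=eyes.get_image('wrist');save(im,'w3',(130,90,390,300),2.5)
go(.452,-.090,.055,12)
t=eyes.get_image('top')
for r in eyes.regions_of('top','ballpoint')[:2]:print(axis(t,r['mask'],.008),r['confidence'])
E
```

```text
clock: 7.95
position: [0.4499, -0.0891, 0.1717]
ee_rot: [-0.001, 0.995, 0.104, -0.001]
contact_force: [0.0, -0.6, -0.1]
width: 0.0511
gripper_force: 0.0
clock: 8.35
position: [0.4506, -0.0894, 0.1325]
ee_rot: [-0.0, 0.997, 0.073, -0.001]
contact_force: [-0.1, -1.3, 0.3]
width: 0.0512
gripper_force: 0.0
d [0.0015 0.0011 0.1561] spin -0.0100 (deg -3.6) rows>= 1.6 q6end 1.16
(array([ 0.59539642, -0.29266296]), 15.991792678833008, 2.7408459186553955, -89.29143339395523) 0.46
```

View pics/w3.png

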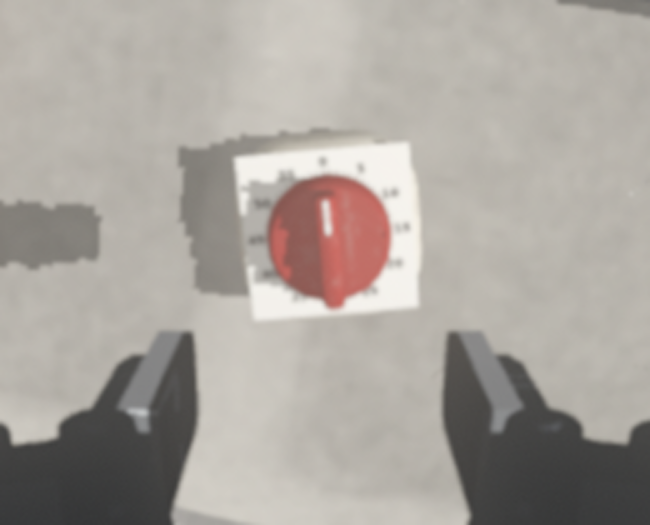

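The wrist crop shows the red bar running from (325,195) to (335,300), midway between the fingers and tilted by the ~3.6° I am correcting. I go down and grip the bar.

```bash
python3 -m creep '[[0.6,0.0015,0.001,0.08,-0.01],[0.6,0.0015,0.001,0.13,-0.01],[0.6,0.0015,0.001,0.15,-0.01],[0.6,0.0015,0.001,0.15,-0.01],[0,0.0015,0.001,0.15,-0.01],[0,0.0015,0.001,0.15,-0.01],[0,0.0015,0.001,0.15,-0.01],[0,0.0015,0.001,0.15,-0.01],[0,0.0015,0.001,0.15,-0.01],[0,0.0015,0.001,0.15,-0.01]]' 60
python3 -m creep '[[0,0,0,-0.02,0],[0,0,0,-0.06,0],[0,0,0,-0.12,0],[0,0,0,-0.16,0],[0,0,0,-0.16,0],[0,0,0,-0.16,0]]'
python3 - <<'E'
from h import *
im=eyes.get_image('wrist');save(im,'w4',(130,90,390,300),2)
go(.615,.200,.135,-2)
E
```

```text
clock: 9.5
position: [0.4527, -0.0905, 0.0585]
ee_rot: [0.001, 0.995, 0.104, 0.001]
contact_force: [0.1, -2.5, 4.6]
width: 0.0045
gripper_force: 60.0
clock: 10.1
position: [0.4511, -0.0894, 0.1375]
ee_rot: [-0.0, 0.995, 0.104, -0.0]
contact_force: [-0.6, -0.3, -1.6]
width: 0.0043
gripper_force: 59.3
d [ 0.4413 -0.4981  0.0036] spin -0.4613 (deg -166.1) rows>= 19.3 q6end -1.22
```

View pics/w4.png

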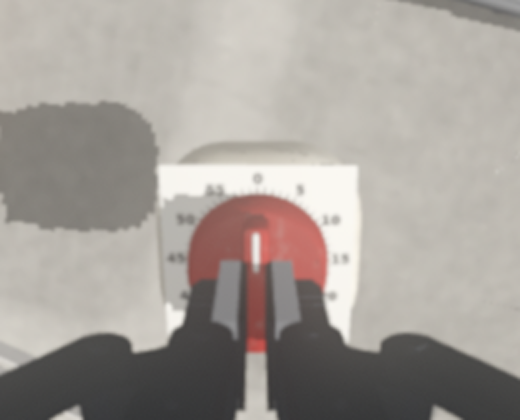

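The timer hangs from the bar, level, between the pads at (255,300). I carry it to the timer tray.

```bash
python3 -m creep '[[0,0.03,-0.033,0,0.0],[0,0.08,-0.09,0,0.01],[0,0.14,-0.158,0,0.02],[0,0.2,-0.226,0,0.03],[0,0.26,-0.294,0,0.039],[0,0.32,-0.361,0,0.039],[0,0.38,-0.43,0,0.039],[0,0.42,-0.475,0,0.039],[0,0.441,-0.498,0,0.039],[0,0.441,-0.498,0,0.039]]'
python3 -m creep '[[0,0,0,0.05,0],[0,0,0,0.09,0],[0,0,0,0.09,0],[0,0,0,0.09,0]]'
python3 - <<'E'
from h import *
im=eyes.get_image('scene');save(im,'s2',(105,150,235,255),5)
go(.615,.200,.0625,-2)
E
```

```text
clock: 11.15
position: [0.6158, 0.2006, 0.1358]
ee_rot: [0.0, 1.0, -0.017, -0.001]
contact_force: [0.4, -1.1, -1.3]
width: 0.0045
gripper_force: 59.3
clock: 11.55
position: [0.6151, 0.1978, 0.0925]
ee_rot: [0.001, 1.0, -0.019, -0.001]
contact_force: [-0.5, -0.1, -1.2]
width: 0.0048
gripper_force: 59.3
d [-0.0021 -0.0034  0.0619] spin -0.5005 (deg -180.2) rows>= 21.0 q6end -1.22
```

View pics/s2.png

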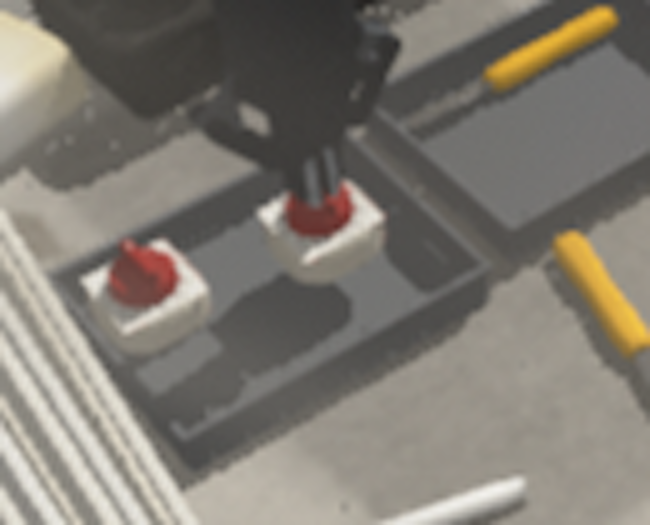

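The timer hangs over the timer tray at (320,235), clear of the sample at (145,290) and inside the walls. I lower and release it.

```bash
python3 -m creep '[[0,0,0,0.02,0],[0,0,0,0.04,0],[0,0,0,0.055,0],[0,0,0,0.061,0],[0,0,0,0.061,0],[0,0,0,0.061,0]]'; python3 -m creep '[[0.1,0,0,0,0],[0.2,0,0,0,0],[0.4,0,0,0,0],[0.4,0,0,0,0],[0.4,0,0,-0.05,0],[0.4,0,0,-0.1,0],[0.5,0,0,-0.18,0],[0.6,0,0,-0.22,0],[0.6,0,0,-0.22,0],[0.6,0,0,-0.22,0]]'
python3 - <<'E'
from h import *
print('peeler'); a=np.radians(-14)
go(.478,.0895,.17,-14); print('marker');go(.426,.277,.17,70.7)
E
```

```text
clock: 12.2
position: [0.6162, 0.1996, 0.0622]
ee_rot: [-0.0, 1.0, -0.018, 0.0]
contact_force: [0.4, 0.3, -0.7]
width: 0.0045
gripper_force: 59.3
clock: 13.2
position: [0.6158, 0.1994, 0.1722]
ee_rot: [0.0, 1.0, -0.018, 0.0]
contact_force: [0.9, -0.1, -0.4]
width: 0.0512
gripper_force: 0.0
peeler
d [-0.2674  0.2297  0.0044] spin -0.4669 (deg -168.1) rows>= 19.6 q6end -1.14
marker
d [-0.385  -0.1412  0.0043] spin -0.2022 (deg -72.8) rows>= 8.5 q6end 0.91
```

The timer is released. Before the marker reach I triangulate the rack on the left for clearance.

```bash
python3 - <<'E'
from h import *
T=np.load('top.npy',allow_pickle=True).item();S=np.load('scene.npy',allow_pickle=True).item()
def tri(a,b):
    o1,d1=ray(T,np.array(a)/1.5);o2,d2=ray(S,np.array(b)/1.5)
    A=np.c_[d1,-d2];k=np.linalg.lstsq(A,o2-o1,rcond=None)[0]
    return (o1+k[0]*d1).round(3),(o2+k[1]*d2).round(3)
print(tri((210,120),(88,178)),tri((140,440),(275,512)))
t=eyes.get_image('top')
for l in('timer','marker','tape'):
  for r in eyes.regions_of('top',l):print(l,r['confidence'],axis(t,r['mask'],.02))
E
```

```text
(array([0.711, 0.255, 0.229]), array([0.796, 0.374, 0.313])) (array([0.233, 0.424, 0.002]), array([0.24 , 0.429, 0.004]))
timer 0.85 (array([0.61412524, 0.1964357 ]), 67.07000732421875, 63.29421615600586, -89.35356986522675)
marker 0.57 (array([0.42013437, 0.24875967]), 82.05636596679688, 14.011833190917969, 71.611328125)
tape 0.87 (array([0.31442886, 0.25971088]), 95.71577453613281, 51.644283294677734, -0.07678985595703125)
```

```bash
python3 -m creep '[[0.7,-0.392,-0.07,0,-0.2022],[0.7,-0.392,-0.07,0,-0.2022],[0.7,-0.392,-0.07,0,-0.2022],[0.7,-0.392,-0.07,0,-0.2022],[0.7,-0.392,-0.07,0,-0.2022],[0.7,-0.392,-0.07,0,-0.2022],[0.7,-0.392,-0.07,0,-0.2022],[0.7,-0.392,-0.07,0,-0.2022],[0.7,-0.392,-0.07,0,-0.2022],[0.7,-0.392,-0.07,0,-0.2022]]'
python3 - <<'E'
from h import *
im=eyes.get_image('wrist');save(im,'w5',s=1.5)
go(.422,.266,.0185,71.5)
E
```

```text
clock: 14.4
position: [0.4209, 0.2414, 0.1714]
ee_rot: [-0.0, 0.816, 0.578, -0.001]
contact_force: [0.6, 0.0, 0.6]
width: 0.0597
gripper_force: 0.0
d [ 0.0474 -0.0141  0.306 ] spin -0.0025 (deg -0.9) rows>= 3.1 q6end 0.89
```

View pics/w5.png

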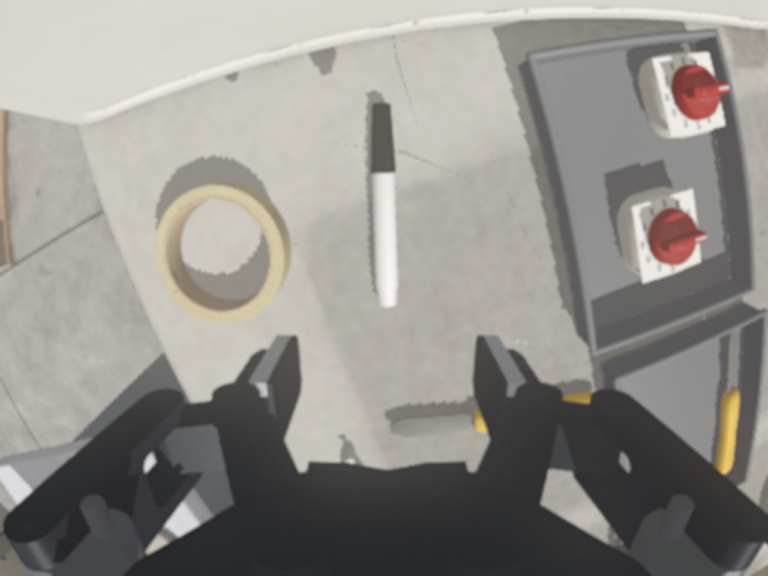

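The wrist view shows the timer upright beside the sample at (672,235), the marker centred below at (385,200), the tape at (222,250) clear of the fingers, and the panel well behind the marker. I grip the marker.

```bash
python3 -m creep '[[0.7,0.03,-0.014,0.08,-0.0025],[0.7,0.047,-0.014,0.16,-0.0025],[0.7,0.047,-0.014,0.24,-0.0025],[0.7,0.047,-0.014,0.29,-0.0025],[0.7,0.047,-0.014,0.306,-0.0025],[0.7,0.047,-0.014,0.306,-0.0025],[0,0.047,-0.014,0.306,-0.0025],[0,0.047,-0.014,0.306,-0.0025],[0,0.047,-0.014,0.306,-0.0025],[0,0.047,-0.014,0.306,-0.0025]]' 30
python3 -m creep '[[0,0,0,0,0],[0,0,0,-0.04,0],[0,0,0,-0.1,0],[0,0,0,-0.18,0],[0,0,0,-0.2,0],[0,0,0,-0.2,0]]'
python3 -c "
from h import *
print(manip.get_state()['contact_force'])
go(.643,-.240,.118,90.5)"
```

```text
clock: 15.45
position: [0.4237, 0.2664, 0.0207]
ee_rot: [0.0, 0.811, 0.585, 0.002]
contact_force: [0.3, -0.9, 6.9]
width: 0.0137
gripper_force: 29.5
clock: 16.05
position: [0.4237, 0.2666, 0.1212]
ee_rot: [0.001, 0.811, 0.585, 0.002]
contact_force: [-0.1, -0.6, -0.7]
width: 0.0134
gripper_force: 29.4
[-0.10978527 -0.58704376 -0.74944147]
d [-0.8228  0.7361  0.0065] spin -0.0525 (deg -18.9) rows>= 11.0 q6end -0.37
```

```bash
python3 -m creep '[[0,-0.05,0.045,0,0],[0,-0.11,0.098,0,-0.01],[0,-0.18,0.161,0,-0.02],[0,-0.25,0.224,0,-0.03],[0,-0.32,0.286,0,-0.04],[0,-0.39,0.349,0,-0.0525],[0,-0.46,0.412,0,-0.0525],[0,-0.53,0.474,0,-0.0525],[0,-0.6,0.537,0,-0.0525],[0,-0.67,0.6,0,-0.0525]]'
python3 -m creep '[[0,-0.05,0.06,0,0],[0,-0.05,0.06,0,0],[0,-0.05,0.06,0,0]]'
python3 -c "
from h import *
go(.643,-.240,.0245,90.5)"
```

```text
clock: 17.05
position: [0.6006, -0.148, 0.117]
ee_rot: [-0.002, 0.704, 0.71, -0.001]
contact_force: [0.5, 0.8, 0.8]
width: 0.0133
gripper_force: 29.4
clock: 17.35
position: [0.6305, -0.1714, 0.1167]
ee_rot: [-0.002, 0.705, 0.71, -0.001]
contact_force: [-0.1, 0.4, -0.1]
width: 0.0131
gripper_force: 29.4
d [-0.1377  0.0247  0.184 ] spin -0.0002 (deg -0.1) rows>= 2.3 q6end -0.37
```

```bash
python3 -m creep '[[0,-0.07,0.0247,0,0],[0,-0.13,0.0247,0,0],[0,-0.138,0.0247,0,0],[0,-0.138,0.0247,0,0],[0,-0.138,0.0247,0.08,0],[0,-0.138,0.0247,0.13,0],[0,-0.138,0.0247,0.13,0],[0,-0.138,0.0247,0.13,0]]'
python3 - <<'E'
from h import *
im=eyes.get_image('wrist');save(im,'w6',s=1.5)
go(.643,-.240,.0245,90.5)
E
```

```text
clock: 18.15
position: [0.6441, -0.2385, 0.0543]
ee_rot: [-0.001, 0.704, 0.711, -0.0]
contact_force: [-0.2, -1.1, 0.3]
width: 0.0136
gripper_force: 29.4
d [-0.0015 -0.0043  0.0619] spin 0.0001 (deg 0.1) rows>= 0.6 q6end -0.37
```

View pics/w6.png

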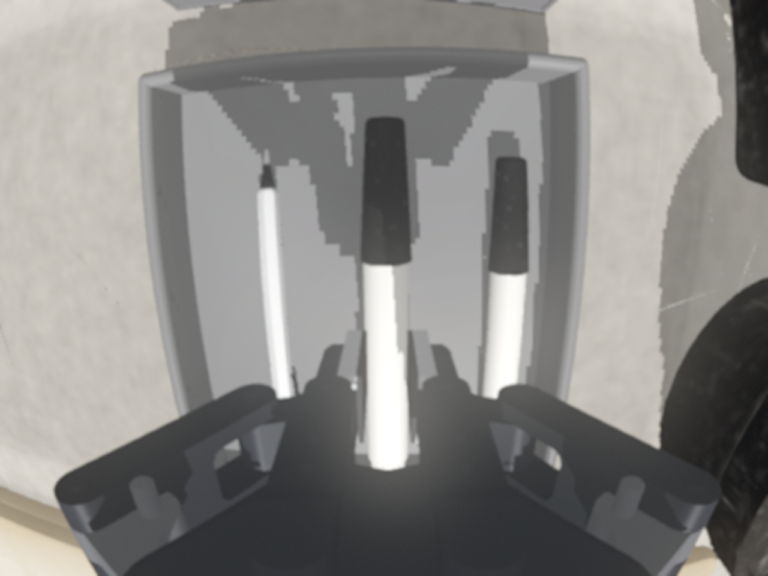

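The marker sits between the ballpoint at (275,290) and the sample at (505,280), inside the walls and parallel to both. I set it down with a small release opening.

```bash
python3 -m creep '[[0,0,0,0.03,0],[0,0,0,0.05,0],[0,0,0,0.062,0],[0,0,0,0.062,0],[0,0,0,0.062,0]]'; python3 -m creep '[[0.22,0,0,0,0],[0.25,0,0,0,0],[0.3,0,0,0,0],[0.3,0,0,0,0],[0.3,0,0,-0.03,0],[0.3,0,0,-0.08,0],[0.3,0,0,-0.16,0],[0.3,0,0,-0.24,0],[0.3,0,0,-0.26,0],[0.3,0,0,-0.26,0]]'
python3 -c "
from h import *
go(.478,.089,.155,-14)"
```

```text
clock: 18.7
position: [0.644, -0.24, 0.0236]
ee_rot: [-0.001, 0.704, 0.71, -0.0]
contact_force: [-2.0, 1.3, 4.9]
width: 0.0138
gripper_force: 29.8
clock: 19.7
position: [0.646, -0.2409, 0.157]
ee_rot: [0.003, 0.704, 0.71, 0.001]
contact_force: [-0.5, 0.6, 0.2]
width: 0.0259
gripper_force: 0.0
d [ 6.626e-01 -3.303e-01  1.000e-04] spin -0.2098 (deg -75.5) rows>= 8.8 q6end -1.14
```

```bash
python3 -m creep '[[0.7,0.665,-0.33,0,-0.21],[0.7,0.665,-0.33,0,-0.21],[0.7,0.665,-0.33,0,-0.21],[0.7,0.665,-0.33,0,-0.21],[0.7,0.665,-0.33,0,-0.21],[0.7,0.665,-0.33,0,-0.21],[0.7,0.665,-0.33,0,-0.21],[0.7,0.665,-0.33,0,-0.21],[0.7,0.665,-0.33,0,-0.21],[0.7,0.665,-0.33,0,-0.21]]'
python3 -m creep '[[0.7,0,0,0.08,0],[0.7,0,0,0.1,0],[0.7,0,0,0.1,0]]'
python3 - <<'E'
from h import *
im=eyes.get_image('wrist');save(im,'w7',s=1.4)
go(.480,.0885,.022,-14)
t=eyes.get_image('top');print(manip.get_state()['position']);save(t,'t3',(295,105,400,185),5)
E
```

```text
clock: 20.7
position: [0.4751, 0.0916, 0.1521]
ee_rot: [-0.001, 0.12, 0.993, -0.0]
contact_force: [0.6, -0.4, 0.1]
width: 0.0596
gripper_force: 0.0
clock: 21.0
position: [0.4748, 0.0903, 0.1011]
ee_rot: [-0.003, 0.122, 0.992, -0.001]
contact_force: [0.4, -0.1, -0.1]
width: 0.0598
gripper_force: 0.0
d [-0.0089 -0.0017  0.1609] spin -0.0001 (deg -0.0) rows>= 1.6 q6end -1.14
[0.47709437 0.09047501 0.10336783]
```

View pics/w7.png

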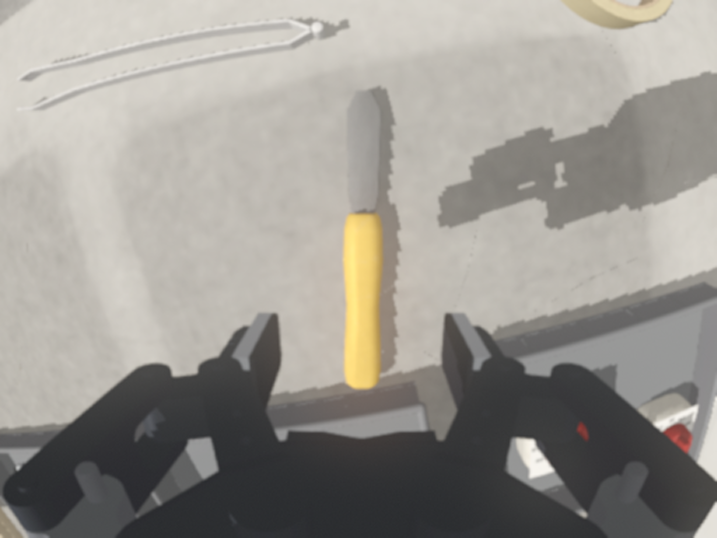

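View pics/t3.png

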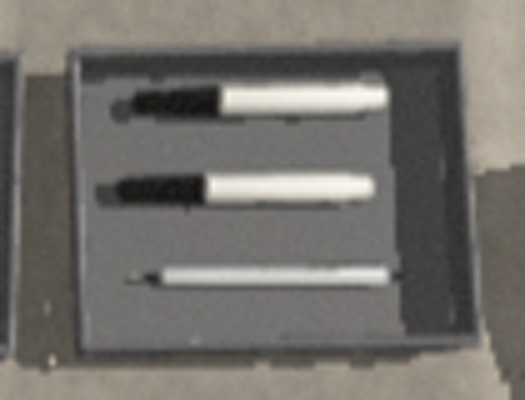

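The tray crop shows both pens lying flat beside the sample: marker at (245,190), ballpoint at (265,277). The wrist view shows the large peeler's grip at (362,300) centred between the fingers. I grip it.

```bash
python3 -m creep '[[0.7,-0.007,-0.002,0.08,0],[0.7,-0.007,-0.002,0.14,0],[0.7,-0.007,-0.002,0.16,0],[0.7,-0.007,-0.002,0.16,0],[0,-0.007,-0.002,0.16,0],[0,-0.007,-0.002,0.16,0],[0,-0.007,-0.002,0.16,0],[0,-0.007,-0.002,0.16,0],[0,-0.007,-0.002,0.16,0],[0,-0.007,-0.002,0.16,0]]' 60
python3 -m creep '[[0,0,0,-0.03,0],[0,0,0,-0.08,0],[0,0,0,-0.14,0],[0,0,0,-0.16,0],[0,0,0,-0.16,0],[0,0,0,-0.16,0]]'
python3 -c "
from h import *
go(.612,-.020,.102,89)"
```

```text
clock: 22.1
position: [0.4811, 0.0892, 0.0249]
ee_rot: [0.002, 0.121, 0.993, 0.0]
contact_force: [-1.3, -0.1, 5.8]
width: 0.0165
gripper_force: 54.7
clock: 22.7
position: [0.4793, 0.089, 0.1028]
ee_rot: [-0.0, 0.121, 0.993, -0.0]
contact_force: [0.1, -0.1, -1.4]
width: 0.0165
gripper_force: 53.6
d [-0.3101 -0.1479  0.0014] spin 0.2141 (deg 77.1) rows>= 9.0 q6end -0.02
```

```bash
python3 -m creep '[[0,-0.03,-0.015,0,0.015],[0,-0.07,-0.033,0,0.035],[0,-0.11,-0.052,0,0.055],[0,-0.15,-0.072,0,0.076],[0,-0.19,-0.091,0,0.098],[0,-0.23,-0.11,0,0.12],[0,-0.27,-0.13,0,0.142],[0,-0.3,-0.142,0,0.165],[0,-0.31,-0.148,0,0.188],[0,-0.31,-0.148,0,0.208]]'
python3 -m creep '[[0,0,0,0,0.006],[0,0,0,0,0.006],[0,0,0,0.06,0.006],[0,0,0,0.09,0.006],[0,0,0,0.09,0.006],[0,0,0,0.09,0.006]]'
python3 - <<'E'
from h import *
im=eyes.get_image('wrist');save(im,'w8',s=1.4)
go(.612,-.020,.0285,89)
E
```

```text
clock: 23.7
position: [0.6124, -0.0208, 0.1008]
ee_rot: [-0.001, 0.702, 0.712, -0.001]
contact_force: [-0.3, -0.6, -0.5]
width: 0.0167
gripper_force: 53.6
clock: 24.3
position: [0.6122, -0.0199, 0.0575]
ee_rot: [-0.001, 0.713, 0.701, -0.001]
contact_force: [-0.3, -0.1, -0.2]
width: 0.0161
gripper_force: 53.7
d [ 0.0001 -0.0018  0.0598] spin 0.0002 (deg 0.1) rows>= 0.6 q6end -0.02
```

View pics/w8.png

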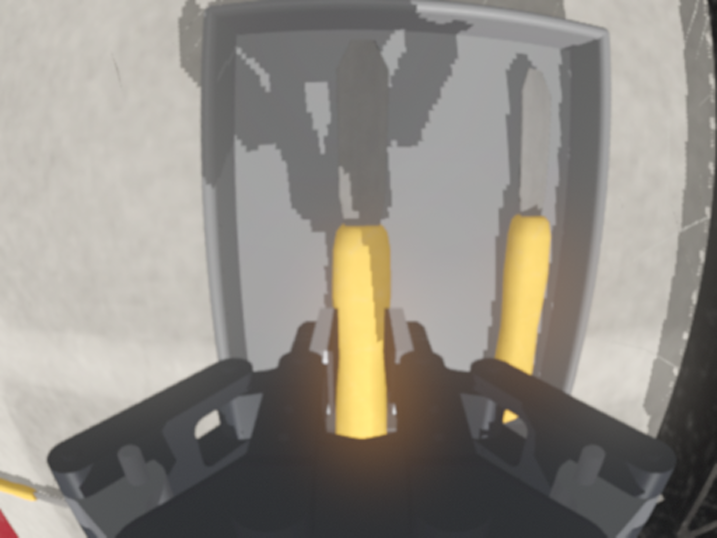

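The peeler is held in line with the tray. I compute its end clearance from the wrist picture.

```bash
python3 - <<'E'
from h import *
im=eyes.get_image('wrist')
def fz(p,z):
    u=(np.array(p)/1.4-[im['cx'],im['cy']])/im['fx'];r=np.hypot(*u)
    d=np.array([*(u/r*np.sin(r)),np.cos(r)]);R=np.array(im['R']);o=-R.T@im['t'];w=R.T@d
    return (o+w*(z-o[2])/w[2]).round(4)
print('tip',fz((362,40),.045),'joint',fz((362,225),.045),'sample tip',fz((538,68),.01),'sample joint',fz((530,215),.015),'far rim in',fz((405,27),.03),'far floor',fz((405,35),.003))
E
```

```text
tip [0.615  0.0845 0.045 ] joint [0.6139 0.0202 0.045 ] sample tip [0.6935 0.0855 0.01  ] sample joint [0.6882 0.0189 0.015 ] far rim in [0.6314 0.094  0.03  ] far floor [0.6343 0.0984 0.003 ]
```

The tip is at y = 0.0845, level with the centred sample (0.0855), so both ends have about 13 mm clearance. I lower and release.

```bash
python3 -m creep '[[0,0,0,0.02,0],[0,0,0,0.04,0],[0,0,0,0.055,0],[0,0,0,0.059,0],[0,0,0,0.059,0],[0,0,0,0.059,0]]'; python3 -m creep '[[0.25,0,0,0,0],[0.3,0,0,0,0],[0.4,0,0,0,0],[0.4,0,0,0,0],[0.4,0,0,-0.03,0],[0.4,0,0,-0.1,0],[0.4,0,0,-0.2,0],[0.4,0,0,-0.3,0],[0.4,0,0,-0.4,0],[0.4,0,0,-0.4,0]]'
python3 -m creep '[[0.4,0,-0.1,0,0],[0.4,0,-0.2,0,0],[0.4,0,-0.3,0,0],[0.4,0,-0.4,0,0],[0.4,0,-0.5,0,0],[0.4,0,-0.5,0,0],[0.4,0,-0.5,0,0]]'
python3 - <<'E'
from h import *
t=eyes.get_image('top');save(t,'t4',s=1.5)
E
```

```text
clock: 25.0
position: [0.6127, -0.0201, 0.0286]
ee_rot: [0.0, 0.713, 0.701, 0.0]
contact_force: [0.5, -0.0, 0.5]
width: 0.0168
gripper_force: 53.7
clock: 26.0
position: [0.6168, -0.0206, 0.2374]
ee_rot: [0.007, 0.713, 0.701, 0.005]
contact_force: [0.6, -0.4, 0.6]
width: 0.0339
gripper_force: 0.0
clock: 26.7
position: [0.362, -0.0158, 0.229]
ee_rot: [0.001, 0.713, 0.701, 0.001]
contact_force: [0.9, 0.2, -0.2]
width: 0.0344
gripper_force: 0.0
```

View pics/t4.png

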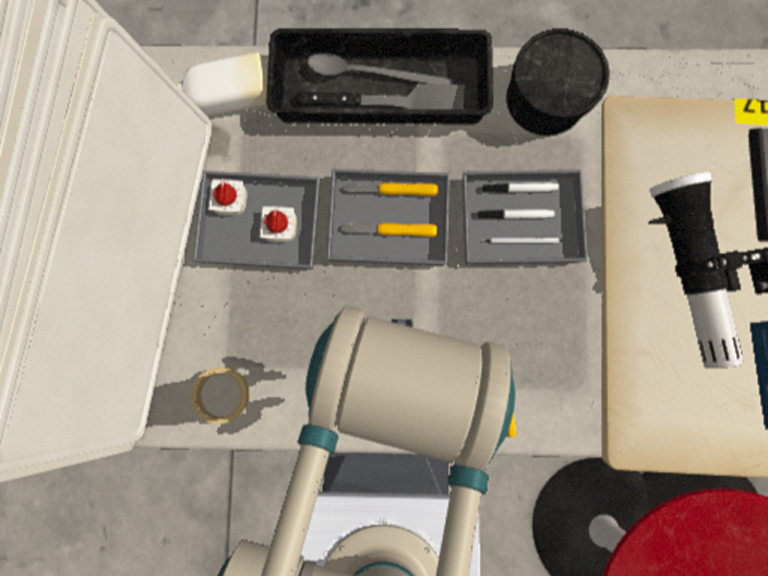

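All four items rest in the right trays: timer (278,223), peeler (388,229), marker (515,213), ballpoint (520,240). The tape is unmoved at (219,396) and the arm is clear.

```bash
python3 -c "
from rig import manip
print(manip.sign_off())"
```

```text
the job is handed in; nothing more can be done
None
```

The job is handed in at about 27 s of the 102 s limit: the last picture shows both pens, the large peeler and the timer resting in their matching trays beside the samples, with the tape where it was; the hand-in call returned no verdict.

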